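Pin the stop, drop in the spacer and hold the module home

ROBOT

A 6-joint arm with a two-finger parallel gripper is mounted at the origin on a cart in front of the work surface, level with it; the furniture and walls round the work are solid. World frame = base frame: x ahead of the robot, y to its left, z up, the work surface at z = 0. Lengths are in m, angles in degrees, forces in N, time in s.
With the tool pointing down it reaches from about 0.275 to 0.75 m from the base axis. Payload 10.2 kg.
Tool frame: the origin (TCP) lies on the centre line of the jaws, within the pads' length; the fingertips stand 8 mm ahead of it and the grasp point (between the pads) lies 11 mm behind it (manip.finger_overhang is the distance from the TCP to the fingertips, in m); z points along the fingers, y is the line along which they close (so a half turn about z gives the same grasp; the last joint's range is limited). The gripper opens to 88 mm and grips with 3 to 60 N. Pads are 18 mm wide; open, the fingers measure 123 mm over their backs; the gripper's body (75 mm by 187 mm) begins 45 mm behind the grasp point.
Start: joints at [54.866, 17.928, 85.812, -0, 76.261, -12.8], TCP at [0.2, 0.486, 0.247] pointing down, gripper open.
Joint ranges: [-168.41, 168.41], [-55.51, 124.54], [10.69, 146.95], [-70.63, 250.63], [1, 178], [-165.06, 165.06]. Speed limits (degrees/s): [136.94, 136.94, 172.46, 180, 180, 180].

INTERFACE

Orientations are given as a 3x3 rotation matrix whose columns are the frame's x, y, z axes.
In Python, from cell import manip gives the robot as it stands.
- The arm moves only by the tool jog_arm, never from a script. Its argument "commands" is one flat list of numbers, 6 for each row, row after row: the shift along the tool's x, y, z in m, then the turn, a rotation vector about the tool's x, y, z in units of 5 degrees (1.0 is 5 degrees). A call has 1 to 12 rows; each row is the pose to reach, as a shift and turn from the pose commanded when the call began, along the tool's axes at that moment; what a row does not reach only later rows make up. A row lasts 1/12 s, in which the tool goes at most 41.7 mm and 7.16 degrees, less where a joint would pass 70% of its speed; a pose out of reach is approached as far as the arm can. A call with a gripper value outside its range is refused whole. "fingers" is the opening, from -1 (shut) to 1 (fully open), set as the call begins (left out, the last holds). The fingers move at their own pace and stop on an object; "force" is the grip in N (left out, the last holds). Time passes only in rows, so rows that repeat a pose let the fingers close. It gives the time, the measured TCP pose, the force, the opening and the grip force at its end, in the units of the state.
- manip.get_obs(): the state, without advancing time (a new reading comes with each control period).
- manip.get_image(name): name is "side" or "top"; returns (picture, depth): 384x512x3 uint8, red, green, blue; 384x512 float32, m along the optical axis (not along the pixel's ray), 0 where there is no reading.
- manip.get_calibration(name): a dict with "mtx" (3x3 intrinsics, pixels), "R" (3x3) and "t" (3): a world point X has camera coordinates R X + t. Camera axes: x right, y down, z forward; pixel columns grow to the right and rows downward; lengths in m; the calibration is good to about 2 mm. A picture is of the moment at which its call begins. get_calibration takes no time and is no camera call.
- manip.close_job(): hands the job in; it is judged then, once.
The state is a dict: "t": time; "joint_positions": joint angles; "dq": joint speeds; "tau": joint torques, N m; "eef_pos": TCP position; "ee_rot": TCP orientation; "wrist_force": force on the tool from outside, world axes, zero at the start; "wrist_torque": the same for the moment, N m; "finger_gap": finger opening in m; "gripper_force": force on a finger pad.
Only numpy, scipy, OpenCV 4.12 (cv2) and the standard library are available. Lean on these libraries where they do the work, as an engineer would, in place of code of your own. Each camera call takes 0.05 s, during which the arm holds its last target. There are 200 camera calls.

TASK

Set the metal RF module to its spacing in the jig: first move the loose retaining pin from its stand fully down into the hole of the sliding stop, through its housing and nose bar, so that the stop cannot run back. Then stand the spacer upright on the jig bed in the gap between the module and the stops, on the side where the gap is already wide enough for it, and let go of it. Last, push the module with the fingers away from the robot until it sits square and flush against both the spacer and the nose of the pinned stop, and finish while still holding it firmly pressed there; leave the tape roll, the green board and the loose connector alone.

Things in the scene. Friction and masses are not known exactly. Their poses are not given: they have to be found in the camera images.
- jig: fixed aluminium bed plate 220 x 110 x 10 mm on the bench; origin at the centre of its underside, bed surface 10 mm above it. Its x axis points away from the robot, along the bed towards the two stops (it may be turned a little). Two low rails (5 mm high) run along the bed, inner faces at y = +-42.5 mm, x from -70 to +30 mm
- plain_stop: plain dark steel block 60 x 34 x 24 mm fixed on the jig bed at jig x = 75 mm, y = +21 or -21 mm (either side); origin at the centre of its underside on the bed, axes as the jig's. Its front face is at its x = -30 mm. The gap between this face and the module is 22 to 26 mm at the start: wide enough for the spacer
- sliding_stop: fixed housing of the other stop, 40 x 34 x 24 mm, beside the plain stop (it stands on the other side); origin on the bed, axes as the jig's; the housing spans its x = -10 to +30 mm and has a vertical hole at its x = +10 mm, y = 0
- pin_hole (a point): centre of the mouth of the pin hole on top of the sliding stop's housing, 24 mm above the bed (34 mm above the bench); hole 13 mm across in the housing, 12 mm in the nose bar inside, aligned at the start, down to the bed 24 mm below
- stop_nose: nose bar sliding in that housing; origin and axes as the housing's at the start. Its head, 34 mm wide, 22 mm high, has its front face at its x = -45 mm, 15 mm nearer the robot than the plain stop's, so its gap to the module (7 to 11 mm) is too narrow for the spacer. A weak spring (2.5 N) holds it forward; pushed, it runs back up to 20 mm, with the pin in 2.5 mm at most
- module: light metal box with a coaxial connector at each end, about 0.2 kg, lying loose on the jig bed between the rails; origin at the centre of its underside; body 48 mm along its x, 76 mm along its y, 20 mm high (connectors reach y = +-50 mm). Its +x face looks at the stops; its -x face is the one to push, at the middle
- spacer: steel spacer, standing loose on the bench; origin at the centre of its underside. Foot block 14 mm thick (its x) x 30 mm wide (its y) x 30 mm high, on it a square post 14 x 14 mm up to 56 mm high to grip. In the gap its 14 mm thickness lies along the jig's x. About 0.12 kg
- pin: steel retaining pin, upright in its stand; origin at the centre of its foot, z up. Shank 10 mm in diameter and 22 mm long with a chamfered foot, then a flange 19 mm in diameter (22 to 25 mm above the foot), then a round grip 14 mm in diameter up to 50 mm above the foot. Fully home, the flange rests on the housing. In the stand its foot is 8 mm above the bench. 0.05 kg
- pin_stand: fixed black block 40 x 60 x 30 mm with two holes, the pin in the one at its y = -15 mm; origin at the centre of its underside. To its left on the bench, between it and the arm's starting place, a flat test fixture stands with its lid raised: pass above it
- tape_roll: black roll of tape, 58 mm across, 19 mm high, lying flat; bystander
- board_green: green circuit board 58 x 94 x 16 mm; bystander
- coax_part: silver coaxial connector 20 x 45 x 17 mm; bystander

How it is judged (in metres and radians):
On the way, in this order (a step that is already met when the one before it is completed fails the run):
1. the pin is fully down in the hole of the sliding stop (horizontal distance between pin and pin_hole below 0.004 m and z of pin in the frame of pin_hole below -0.017 m and angle between pin's own z axis and vertical below 0.15 rad), for 0.2 s.
2. with the pin in, the spacer stands on the bed in the wide gap in front of the plain stop, let go (all of step 1 and x of spacer in the frame of plain_stop between -0.056 and -0.033 m and y of spacer in the frame of plain_stop between -0.015 and 0.015 m and z of spacer in the frame of plain_stop below 0.004 m and angle between spacer's own z axis and vertical below 0.12 rad and contact force between the fingers and spacer below 0.3 N), for 0.2 s.
At the end, for the whole second after the job is handed in: pin foot 17 mm or more down the hole, within 4 mm of its axis; spacer upright on the bed, back within 4 mm of the plain stop, 15 mm sideways; module flat, square within 0.06 rad, pressing spacer and nose with over 0.7 N each; fingers still push it with over 2.5 N (all of step 1 and x of spacer in the frame of plain_stop between -0.04 and -0.034 m and y of spacer in the frame of plain_stop between -0.015 and 0.015 m and z of spacer in the frame of plain_stop below 0.004 m and angle between spacer's own z axis and vertical below 0.12 rad and angle between the x axis of module and the x axis of jig, either way round below 0.06 rad and z of module in the frame of jig below 0.013 m and angle between module's own z axis and vertical below 0.06 rad and contact force between each of spacer, stop_nose and module above 0.7 N and contact force between spacer and plain_stop above 0.7 N and contact force between the fingers and module above 2.5 N); the arm keeps its last pose, push and grip.
It fails at once if the tape roll is moved by more than 25 mm (distance of tape_roll from where it was at the start of the episode above 0.025 m).
It fails at once if the board green is moved by more than 25 mm (distance of board_green from where it was at the start of the episode above 0.025 m).
It fails at once if the coax part is moved by more than 25 mm (distance of coax_part from where it was at the start of the episode above 0.025 m).
It also fails if it takes over 64 s, if anything falls off the work surface, if the arm or the gripper's body presses on something with over 40 N, if the wrist force passes 120 N, or if a joint passes its speed limit or range.

## Working session

There is one attempt and no reset: what is moved stays moved. The work goes in short steps, Python scripts to look and compute and a tool call to move; the robot and the scene stay as the last step left them, time stands still between calls to the robot, and variables do not carry over. Pictures are saved under pics/ and viewed, at most 13 in all, crops included, and the job is handed in when it is done.

Besides the shell and the picture viewer there is one more tool, called after "Emit:" by a JSON object that holds its "fn" and its "kwargs", one argument or row to a line. jog_arm: Moves the arm, as the interface text tells. Its arguments: {"type":"object","properties":{"commands":{"type":"array"},"fingers":{"type":"number"},"force":{"type":"number"}},"required":["commands"]}

```bash
mkdir -p pics; ls
python3 - <<'E'
from cell import manip
import cv2,numpy as np
o=manip.get_obs();print(o['t'],o['eef_pos'],o['ee_rot'],o['finger_gap'],manip.finger_overhang)
for n in('top','side'):
    im,d=manip.get_image(n);cv2.imwrite(f'pics/{n}0.png',cv2.resize(im[:,:,::-1],(800,600)));np.savez(f'{n}0.npz',im=im,d=d)
    print(n,manip.get_calibration(n))
E
```

```text
pics
0.0 [0.19938533 0.48542776 0.24618843] [[-9.24965487e-01  3.80050426e-01 -7.21909031e-04]
 [ 3.80050993e-01  9.24965034e-01 -9.63923379e-04]
 [ 3.01401120e-04 -1.16595810e-03 -9.99999275e-01]] 0.08822334013407679 0.008
top {'mtx': array([[364.45594817,   0.        , 253.96908456],
       [  0.        , 364.45594817, 195.39060673],
       [  0.        ,   0.        ,   1.        ]]), 'R': array([[-0.02896797, -0.99956517,  0.00550717],
       [-0.98908983,  0.02786741, -0.14465379],
       [ 0.14443741, -0.00963741, -0.989467  ]]), 't': array([0.0161045 , 0.54926573, 0.9486296 ])}
side {'mtx': array([[405.92949313,   0.        , 253.87514057],
       [  0.        , 405.92949313, 191.49640859],
       [  0.        ,   0.        ,   1.        ]]), 'R': array([[-0.99986592, -0.00646783,  0.01504353],
       [-0.01628731,  0.48776058, -0.87282549],
       [-0.00169235, -0.87295349, -0.48780052]]), 't': array([0.54684795, 0.04251848, 0.9936909 ])}
```

View pics/top0.png

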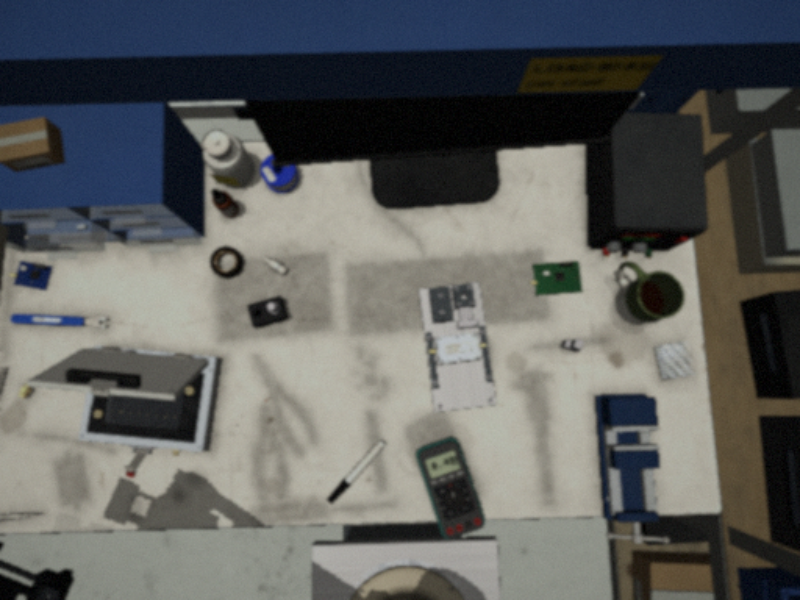

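View pics/side0.png

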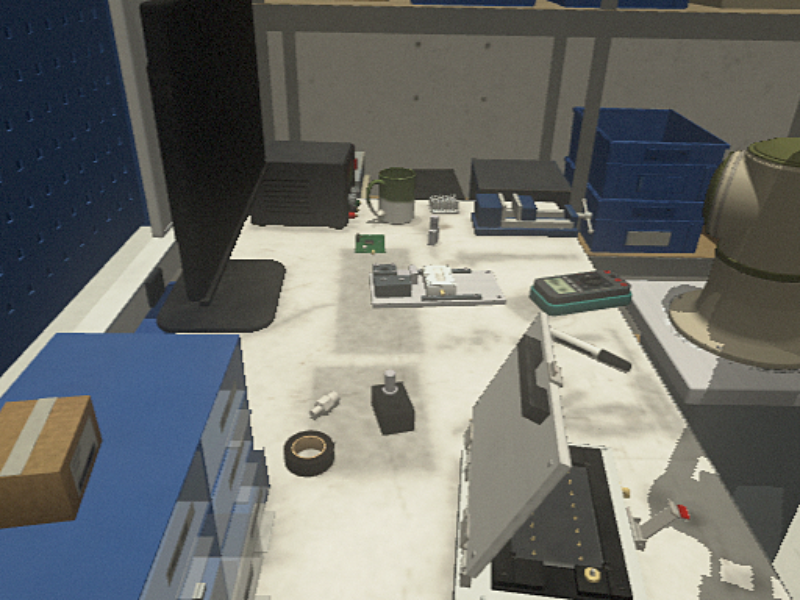

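The top view shows the jig at about (457,345), the stops at (440,302) and (465,296), the module at (460,347), the pin stand at (268,311), the spacer at (570,346) and the fixture lid at (120,370). The side view shows the pin at (390,380) and the spacer at (433,230). I'll enlarge these.

```bash
cat > h.py <<'E'
from cell import manip
import cv2,numpy as np
C={n:manip.get_calibration(n) for n in('top','side')}
def ray(n,u,v,z):
    c=C[n];R,t=c['R'],c['t'];d=R.T@np.linalg.inv(c['mtx'])@np.array([u,v,1.]);o=-R.T@t
    return o+d*(z-o[2])/d[2]
def proj(n,X):
    c=C[n];p=c['mtx']@(c['R']@np.asarray(X,float)+c['t']);return p[:2]/p[2]
def crop(im,x,y,w,h,s):
    return cv2.resize(im[y:y+h,x:x+w,::-1],None,fx=s,fy=s,interpolation=cv2.INTER_CUBIC)
def avg(n,k=4):
    L=[manip.get_image(n) for _ in range(k)]
    return np.mean([a for a,_ in L],0).astype(np.uint8),np.median([d for _,d in L],0)
E
python3 - <<'E'
from h import *
T=np.load('top0.npz');S=np.load('side0.npz')
a=crop(T['im'],260,175,66,92,6.5) # jig
b=crop(T['im'],150,180,46,36,8)
c=crop(T['im'],350,205,30,30,8)
m=np.zeros((598,800,3),np.uint8);m[:a.shape[0],:a.shape[1]]=a;m[:b.shape[0],430:430+b.shape[1]]=b;m[300:300+c.shape[0],430:430+c.shape[1]]=c
cv2.imwrite('pics/m1.png',m)
a=crop(S['im'],232,162,95,38,8)
b=crop(S['im'],232,232,36,48,7);c=crop(S['im'],265,132,25,30,9)
m=np.zeros((600,800,3),np.uint8);m[:304,:760]=a;m[304:,:252]=b[:296];m[310:310+270,300:525]=c
cv2.imwrite('pics/m2.png',m)
E
```

```text
(no output)
```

View pics/m1.png

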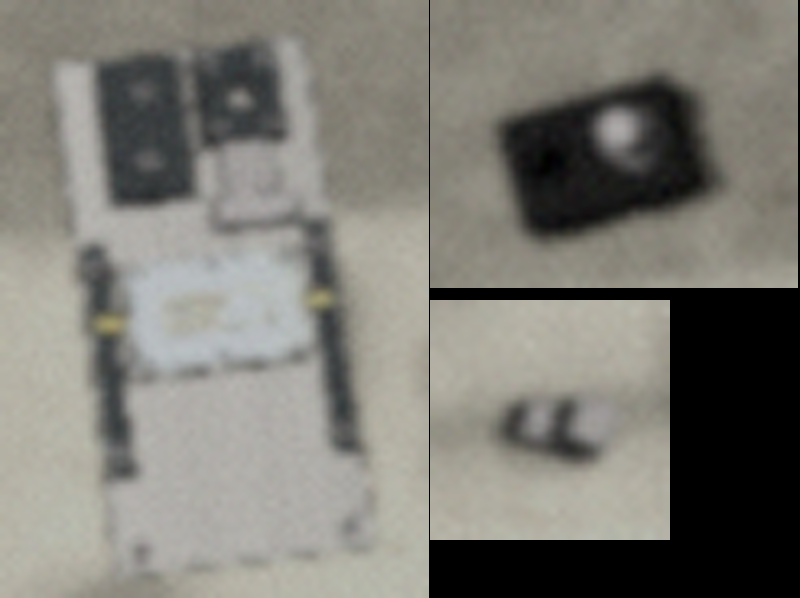

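View pics/m2.png

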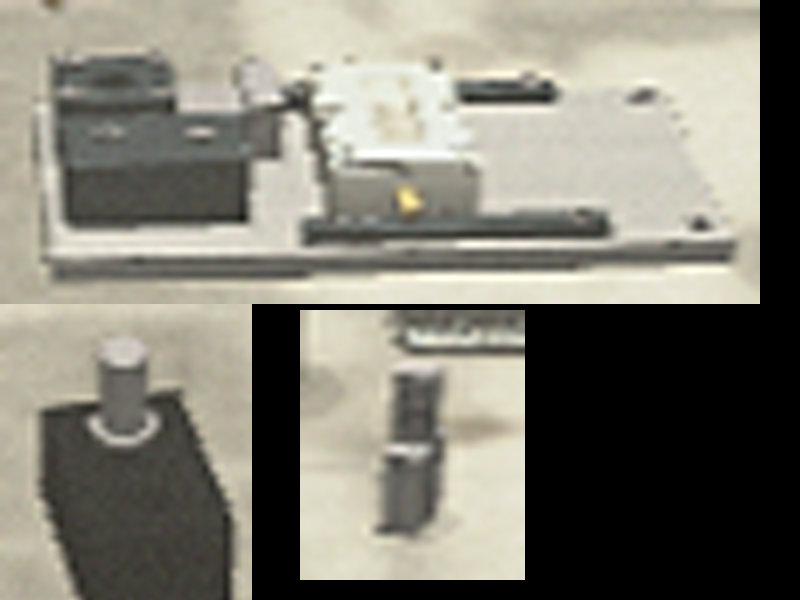

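m1 (top) shows the jig corners, both stops with the hole at (240,95), the module tilted at about (220,310), the pin grip top at (617,128) and the spacer at (560,425). m2 (side) shows the pin top at (125,352), the plain stop on the near (+y) side and the spacer post top at (418,373). Next I compute positions.

```bash
cat > p.py <<'E'
from h import *
def q(n,x0,y0,s,px,py,z): return ray(n,(px+.5)/s-.5+x0,(py+.5)/s-.5+y0,z)
def A(px,py,z): return q('top',260,175,6.5,px,py,z)
def show(name,P):
    P=np.array(P);c=P.mean(0);print(name,'c',c.round(4),'edges',[np.linalg.norm(P[i]-P[(i+1)%4]).round(4) for i in range(4)],
     'ang(x axis)',[np.degrees(np.arctan2(*(P[i]-P[j])[1::-1])).round(1) for i,j in((0,3),(1,2))],[np.degrees(np.arctan2(*(P[i]-P[j])[1::-1])).round(1)-90 for i,j in((0,1),(3,2))])
show('jig',[A(55,62,.01),A(303,38,.01),A(375,545,.01),A(120,575,.01)])
show('mod',[A(120,265,.03),A(303,240,.03),A(312,355,.03),A(138,380,.03)])
show('plain',[A(97,60,.034),A(182,50,.034),A(193,197,.034),A(112,205,.034)])
show('house',[A(195,47,.034),A(275,37,.034),A(287,133,.034),A(203,145,.034)])
print('hole',A(240,95,.034))
print('conn',A(108,324,.02),A(320,299,.02))
print('pin top',q('top',150,180,8,187,128,.058),q('side',232,232,7,125,352-304,.058))
print('stand',[q('top',150,180,8,x-430,y,.03).round(4) for x,y in((500,125),(668,78),(715,188),(540,238))])
print('sp side',q('side',265,132,9,118,63,.056),q('side',265,132,9,110,140,.03), q('side',265,132,9,98,221,0))
print('sp top',q('top',350,205,8,595-430,120,.056),q('top',350,205,8,540-430,120,.03))
print('sp depth cam',-C['top']['R'].T@C['top']['t'],-C['side']['R'].T@C['side']['t'])
# depth point cloud heights around spacer and fixture
for n,(x0,x1,y0,y1) in {'top':(10,145,215,295)}.items():
    D=np.load('top0.npz')['d'];vv,uu=np.mgrid[y0:y1,x0:x1];d=D[y0:y1,x0:x1]
    c=C['top'];pc=np.stack([uu*d,vv*d,d],-1)@np.linalg.inv(c['mtx']).T;W=(pc-c['t'])@c['R']
    W=W[(d>0)];print('fixture',W[W[:,2]>.03].min(0),W[W[:,2]>.03].max(0))
def cloud(n,x0,x1,y0,y1):
    D=np.load(n+'0.npz')['d'];vv,uu=np.mgrid[y0:y1,x0:x1];d=D[y0:y1,x0:x1]
    c=C[n];pc=np.stack([uu*d,vv*d,d],-1)@np.linalg.inv(c['mtx']).T;return ((pc-c['t'])@c['R'])[d>0]
for n,b in(('top',(355,378,212,232)),('side',(268,286,136,162))):
    W=cloud(n,*b)
    for lo,hi in((.022,.036),(.048,.064)):
        s=W[(W[:,2]>lo)&(W[:,2]<hi)];print(n,lo,len(s),s.mean(0).round(4) if len(s) else '', s.min(0).round(4) if len(s) else '',s.max(0).round(4) if len(s) else '')
W=cloud('top',165,185,190,205);s=W[(W[:,2]>.048)];print('pin cloud',len(s),s.mean(0))
E
python3 p.py
```

```text
jig c [ 0.4796 -0.104   0.01  ] edges [np.float64(0.108), np.float64(0.2179), np.float64(0.1079), np.float64(0.2196)] ang(x axis) [np.float64(5.1), np.float64(5.1)] [np.float64(4.0), np.float64(4.900000000000006)]
mod c [ 0.4744 -0.1038  0.03  ] edges [np.float64(0.0775), np.float64(0.0481), np.float64(0.0733), np.float64(0.0484)] ang(x axis) [np.float64(6.7), np.float64(1.6)] [np.float64(6.200000000000003), np.float64(6.5)]
plain c [ 0.5514 -0.0764  0.034 ] edges [np.float64(0.0362), np.float64(0.0626), np.float64(0.0341), np.float64(0.0618)] ang(x axis) [np.float64(3.7), np.float64(1.8)] [np.float64(5.200000000000003), np.float64(4.0)]
house c [ 0.5662 -0.1166  0.034 ] edges [np.float64(0.0342), np.float64(0.0412), np.float64(0.0358), np.float64(0.0419)] ang(x axis) [np.float64(2.1), np.float64(4.3)] [np.float64(5.599999999999994), np.float64(6.599999999999994)]
hole [ 0.5642224  -0.11652087  0.034     ]
conn [ 0.47043316 -0.05825302  0.02      ] [ 0.47840267 -0.14807984  0.02      ]
pin top [0.55246419 0.21594756 0.058     ] [0.55485642 0.21853662 0.058     ]
stand [array([0.5589,
[... 197 characters left out ...]
   ] [ 0.48240239 -0.29444221  0.        ]
sp top [ 0.47385878 -0.30504068  0.056     ] [ 0.47620739 -0.29484206  0.03      ]
sp depth cam [0.40672206 0.00993321 1.01800236] [0.54914882 0.85024402 0.51360763]
fixture [0.30316789 0.31173432 0.03022401] [0.4943118  0.53796044 0.21788983]
top 0.022 30 [ 0.4743 -0.296   0.029 ] [ 0.4635 -0.3183  0.0227] [ 0.4839 -0.2871  0.0357]
top 0.048 35 [ 0.4731 -0.302   0.0548] [ 0.4647 -0.31    0.0489] [ 0.4813 -0.2947  0.0609]
side 0.022 31 [ 0.4796 -0.2953  0.0292] [ 0.4685 -0.3131  0.0225] [ 0.4882 -0.2855  0.035 ]
side 0.048 23 [ 0.4785 -0.3     0.0533] [ 0.4701 -0.312   0.048 ] [ 0.4858 -0.2915  0.0579]
pin cloud 23 [0.55147437 0.21604413 0.05674001]
```

```bash
cat >> p.py <<'E'
print('-----')
def B(px,py,z): return q('side',232,162,8,px,py,z).round(4)
print('plain near/far edges',B(65,163,.034),B(248,160,.034),B(57,118,.034),B(248,113,.034))
print('hole s',B(115,75,.034),'house',B(52,60,.034),B(172,57,.034),B(60,100,.034),B(175,93,.034))
print('jig corners',B(52,265,.01),B(735,242,.01),B(680,90,.01))
print('pin px top',proj('top',[.5537,.2172,.058]))
E
python3 p.py | sed -n '/-----/,$p'
python3 - <<'E'
from h import *
from scipy.spatial.transform import Rotation as Ro
o=manip.get_obs();R=o['ee_rot'];print(np.degrees(np.arctan2(R[1,1],R[0,1])))
D=np.load('top0.npz')['d'];c=C['top']
# monitor: points x>.6 high z
vv,uu=np.mgrid[0:384,0:512];pc=np.stack([uu*D,vv*D,D],-1)@np.linalg.inv(c['mtx']).T;W=((pc-c['t'])@c['R'])[D>0]
for y0 in np.arange(-.4,.6,.1):
    s=W[(abs(W[:,1]-y0)<.05)&(W[:,2]>.09)&(W[:,0]>.45)];print(y0.round(2),s[:,0].min().round(3) if len(s) else None)
E
```

```text
-----
plain near/far edges [ 0.5836 -0.0563  0.034 ] [ 0.5258 -0.0604  0.034 ] [ 0.5874 -0.0874  0.034 ] [ 0.5254 -0.0932  0.034 ]
hole s [ 0.5693 -0.1195  0.034 ] house [ 0.5907 -0.1301  0.034 ] [ 0.5505 -0.1339  0.034 ] [ 0.5869 -0.1004  0.034 ] [ 0.5493 -0.1069  0.034 ]
jig corners [ 0.5869 -0.0333  0.01  ] [ 0.3698 -0.0553  0.01  ] [ 0.3735 -0.1635  0.01  ]
pin px top [172.46715568 195.11591743]
67.66661021486301
-0.4 0.509
-0.3 0.647
-0.2 0.575
-0.1 0.574
-0.0 0.576
0.1 0.576
0.2 0.576
0.3 0.452
0.4 0.45
0.5 0.45
```

Run:
```python
from h import *
D=np.load('top0.npz')['d'];c=C['top']
vv,uu=np.mgrid[0:384,0:512];pc=np.stack([uu*D,vv*D,D],-1)@np.linalg.inv(c['mtx']).T;W=((pc-c['t'])@c['R'])[D>0]
S=W[(W[:,0]>.42)&(W[:,0]<.8)&(abs(W[:,1]-.05)<.33)]
for z0 in np.arange(.06,.7,.05):
    for y0 in (-.2,-.05,.1,.25):
        s=S[(abs(S[:,2]-z0)<.025)&(abs(S[:,1]-y0)<.075)];print(z0.round(2),y0,len(s),s[:,0].min().round(3) if len(s) else None,end=' | ')
    print()
# spacer yaw from clouds
for n,b in(('top',(355,378,212,232)),('side',(268,286,136,162))):
    D=np.load(n+'0.npz')['d'];x0,x1,y0,y1=b;vv,uu=np.mgrid[y0:y1,x0:x1];d=D[y0:y1,x0:x1];c=C[n]
    P=((np.stack([uu*d,vv*d,d],-1)@np.linalg.inv(c['mtx']).T)-c['t'])@c['R'];P=P[P[...,2]>.015]
    print(n,cv2.minAreaRect(P[:,:2].astype(np.float32)))
```

```text
0.06 -0.2 22 0.455 | 0.06 -0.05 129 0.453 | 0.06 0.1 0 None | 0.06 0.25 620 0.42 | 
0.11 -0.2 0 None | 0.11 -0.05 1 0.782 | 0.11 0.1 0 None | 0.11 0.25 221 0.431 | 
0.16 -0.2 582 0.783 | 0.16 -0.05 601 0.775 | 0.16 0.1 593 0.769 | 0.16 0.25 135 0.422 | 
0.21 -0.2 597 0.787 | 0.21 -0.05 589 0.78 | 0.21 0.1 607 0.772 | 0.21 0.25 68 0.772 | 
0.26 -0.2 702 0.787 | 0.26 -0.05 717 0.78 | 0.26 0.1 725 0.772 | 0.26 0.25 77 0.771 | 
0.31 -0.2 317 0.787 | 0.31 -0.05 572 0.78 | 0.31 0.1 819 0.772 | 0.31 0.25 99 0.771 | 
0.36 -0.2 0 None | 0.36 -0.05 0 None | 0.36 0.1 23 0.773 | 0.36 0.25 8 0.772 | 
0.41 -0.2 0 None | 0.41 -0.05 0 None | 0.41 0.1 0 None | 0.41 0.25 0 None | 
0.46 -0.2 0 None | 0.46 -0.05 0 None | 0.46 0.1 0 None | 0.46 0.25 0 None | 
0.51 -0.2 0 None | 0.51 -0.05 0 None | 0.51 0.1 0 None | 0.51 0.25 0 None | 
0.56 -0.2 0 None | 0.56 -0.05 0 None | 0.56 0.1 0 None | 0.56 0.25 0 None | 
0.61 -0.2 0 None | 0.61 -0.05 0 None | 0.61 0.1 0 None | 0.61 0.25 0 None | 
0.66 -0.2 0 None | 0.66 -0.05 0 None | 0.66 0.1 0 None | 0.66 0.25 0 None | 
top ((0.44743281602859497, -0.15272556245326996), (0.02410522848367691, 0.3344845175743103), 9.9295015335083)
side ((0.5178964734077454, 0.2679589092731476), (1.1660994291305542, 0.018499944359064102), 86.01886749267578)
```

Emit:
{"fn": "jog_arm", "kwargs": {
  "commands": [0,0,-0.05,0,0,0,0,0,-0.05,0,0,0,-0.43,-0.1135,-0.05,0,0,12.56,-0.43,-0.1135,-0.05,0,0,12.56,-0.43,-0.1135,-0.05,0,0,12.56,-0.43,-0.1135,-0.05,0,0,12.56,-0.43,-0.1135,-0.05,0,0,12.56,-0.43,-0.1135,-0.05,0,0,12.56,-0.43,-0.1135,-0.05,0,0,12.56,-0.43,-0.1135,-0.05,0,0,12.56,-0.43,-0.1135,-0.05,0,0,12.56,-0.43,-0.1135,-0.05,0,0,12.56],
  "fingers": -0.1,
  "force": 20
}}

```text
t: 1.1
eef_pos: [0.5331, 0.2325, 0.2967]
ee_rot: [[-0.079, 0.997, 0.0], [0.997, 0.079, 0.0], [0.0, 0.0, -1.0]]
wrist_force: [0.2, 0.7, -0.0]
finger_gap: 0.0397
gripper_force: 0.0
```

Emit:
{"fn": "jog_arm", "kwargs": {
  "commands": [0,0,0,0,0,0,0,0,0,0,0,0,-0.012,0.014,0.05,0,0,0,-0.012,0.014,0.1,0,0,0,-0.012,0.014,0.14,0,0,0,-0.012,0.014,0.18,0,0,0,-0.012,0.014,0.18,0,0,0,-0.012,0.014,0.18,0,0,0,-0.012,0.014,0.18,0,0,0]
}}

```text
t: 1.85
eef_pos: [0.5462, 0.2243, 0.1173]
ee_rot: [[-0.086, 0.996, -0.0], [0.996, 0.086, 0.0], [0.0, -0.0, -1.0]]
wrist_force: [0.8, 0.6, -0.1]
finger_gap: 0.0399
gripper_force: 0.0
```

Run:
```python
from h import *
im,d=avg('side',3);it,dt=avg('top',2)
a=crop(im,215,190,75,75,8);b=crop(it,140,150,60,60,3)
m=np.zeros((600,800,3),np.uint8);m[:,:600]=a;m[:180,610:790]=b;cv2.imwrite('pics/m3.png',m)
o=manip.get_obs();print(o['eef_pos'],[proj('side',[.5462,.2243,.1093]),proj('side',[.5538,.2172,.058]),proj('side',[.5538,.2172,.033])])
```

```text
[0.54725301 0.2237483  0.11841974] [array([254.37444715, 217.49437115]), array([249.99316497, 238.02526136]), array([249.8593432 , 248.55853399])]
```

View pics/m3.png

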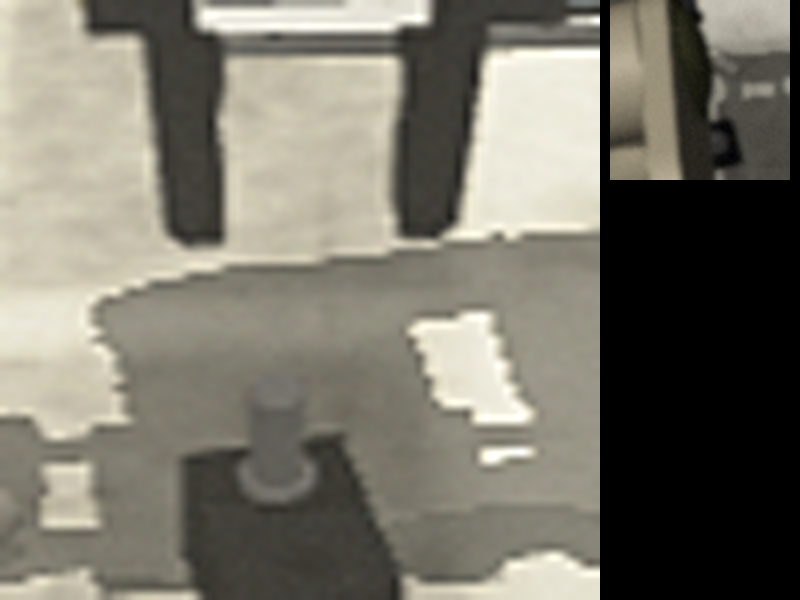

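The side crop shows the open fingertips at (197,240) and (427,237), and the pin top at (277,378). This agrees with the averaged estimate, with the side camera biased about +1.6 mm in x. I descend on the pin.

Emit:
{"fn": "jog_arm", "kwargs": {
  "commands": [-0.0071,0.0061,0.02,0,0,0,-0.0071,0.0061,0.035,0,0,0,-0.0071,0.0061,0.045,0,0,0,-0.0071,0.0061,0.045,0,0,0,-0.0071,0.0061,0.045,0,0,0,-0.0071,0.0061,0.045,0,0,0]
}}

```text
t: 2.6
eef_pos: [0.5539, 0.2171, 0.0729]
ee_rot: [[-0.085, 0.996, 0.002], [0.996, 0.085, 0.0], [0.0, 0.002, -1.0]]
wrist_force: [-0.3, -0.0, 0.9]
finger_gap: 0.0396
gripper_force: 0.0
```

Emit:
{"fn": "jog_arm", "kwargs": {
  "commands": [0,0,0.012,0,0,0,0,0,0.022,0,0,0,0,0,0.029,0,0,0,0,0,0.029,0,0,0,0,0,0.029,0,0,0,0,0,0.029,0,0,0]
}}

```text
t: 3.1
eef_pos: [0.5536, 0.2169, 0.0429]
ee_rot: [[-0.085, 0.996, 0.0], [0.996, 0.085, 0.0], [0.0, 0.0, -1.0]]
wrist_force: [-0.5, -0.2, 0.4]
finger_gap: 0.0397
gripper_force: 0.0
```

Emit:
{"fn": "jog_arm", "kwargs": {
  "commands": [0,0,0,0,0,0,0,0,0,0,0,0,0,0,0,0,0,0,0,0,0,0,0,0,0,0,0,0,0,0,0,0,0,0,0,0],
  "fingers": -1,
  "force": 15
}}

```text
t: 3.6
eef_pos: [0.5535, 0.2169, 0.0429]
ee_rot: [[-0.085, 0.996, 0.0], [0.996, 0.085, 0.0], [0.0, 0.0, -1.0]]
wrist_force: [-0.2, -0.4, 0.7]
finger_gap: 0.013
gripper_force: 15.0
```

Emit:
{"fn": "jog_arm", "kwargs": {
  "commands": [0,0,-0.01,0,0,0,0,0,-0.03,0,0,0,0,0,-0.06,0,0,0,0,0,-0.08,0,0,0,0,0,-0.08,0,0,0,0,0,-0.08,0,0,0],
  "force": 25
}}

```text
t: 4.1
eef_pos: [0.5536, 0.2169, 0.1237]
ee_rot: [[-0.085, 0.996, 0.002], [0.996, 0.085, 0.0], [0.0, 0.002, -1.0]]
wrist_force: [0.3, -0.2, 0.0]
finger_gap: 0.0122
gripper_force: 25.0
```

Emit:
{"fn": "jog_arm", "kwargs": {
  "commands": [-0.03,-0.001,0,0,0,0,-0.07,-0.003,0,0,0,0,-0.11,-0.005,0,0,0,0,-0.15,-0.007,0,0,0,0,-0.19,-0.009,0,0,0,0,-0.23,-0.0105,0,0,0,0,-0.27,-0.0122,0,0,0,0,-0.3,-0.0136,0,0,0,0,-0.323,-0.0146,0.01,0,0,0,-0.3337,-0.0151,0.024,0,0,0,-0.3337,-0.0151,0.024,0,0,0,-0.3337,-0.0151,0.024,0,0,0]
}}

```text
t: 5.1
eef_pos: [0.5658, -0.1166, 0.0973]
ee_rot: [[-0.084, 0.996, -0.003], [0.996, 0.084, 0.002], [0.002, -0.003, -1.0]]
wrist_force: [-0.6, 1.3, -0.6]
finger_gap: 0.0124
gripper_force: 25.0
```

Run:
```python
from h import *
im,d=avg('side',6);it,dt=avg('top',2)
a=crop(im,225,142,75,60,8);cv2.imwrite('pics/m4.png',a)
o=manip.get_obs();p=o['eef_pos'];print(p,o['wrist_force'])
print(proj('side',p+[0,0,-.0349]),proj('side',[.567,-.117,.034]))
```

```text
[ 0.56680795 -0.11646892  0.0990697 ] [ 0.05250667 -0.2763893   0.01241274]
[246.93896809 161.12860793] [246.79476096 171.37069736]
```

View pics/m4.png

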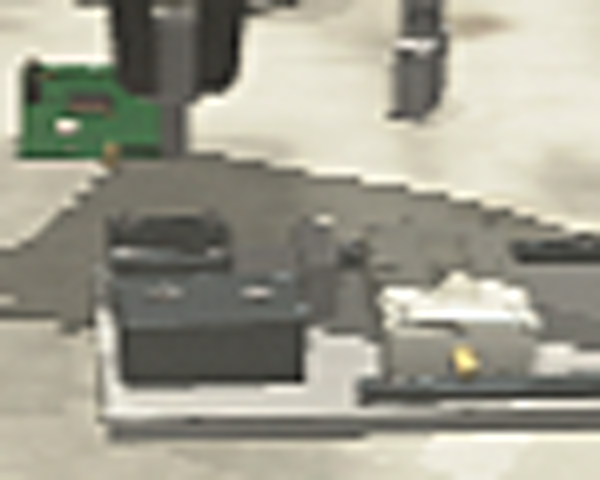

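The side view shows the pin foot at (172,157) and the housing top spanning x 108–230, so the two are within about 1 mm. I enlarge the hole to refine this.

Run:
```python
from h import *
im,d=avg('side',8);S=np.load('side0.npz')['im'];T=np.load('top0.npz')['im']
def st(a): 
    a=a.astype(float);lo,hi=np.percentile(a,[1,97]);return np.clip((a-lo)/(hi-lo)*255,0,255).astype(np.uint8)
A=st(crop(im,236,154,20,22,20));B=st(crop(S,236,165,20,11,20));Tt=st(crop(T,286,178,20,22,16))
m=np.zeros((600,800,3),np.uint8);m[:440,:400]=A;m[:220,400:]=B;m[240:592,400:720]=Tt
cv2.imwrite('pics/m5.png',m)
for z in(.034,.06):print(proj('side',[.567,-.117,z]))
```

```text
[246.79476096 171.37069736]
[246.85948771 162.48630681]
```

View pics/m5.png

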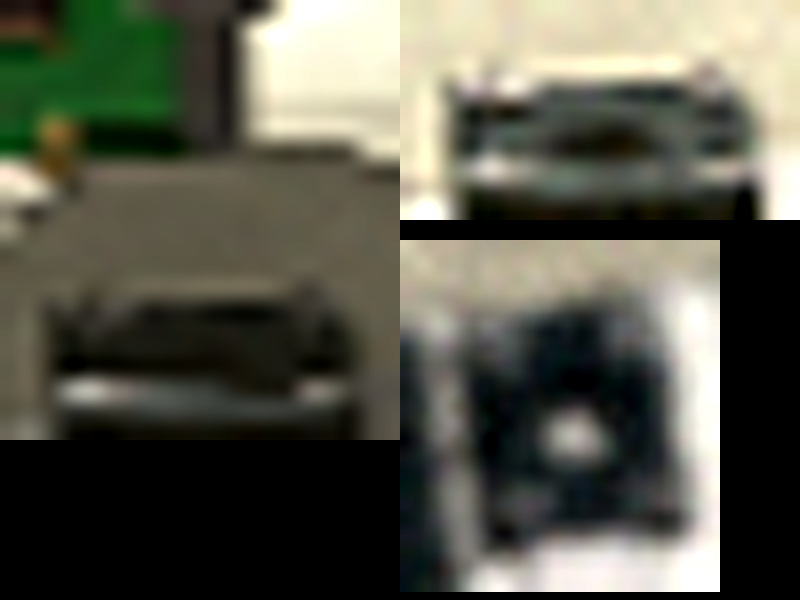

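The dark hole mouth is at (600,137) in the side crop, against the pin axis at (208,150). The bed-lit spot in the top crop is at (575,435). Together they put the hole at about (0.5678, -0.1165), so I shift +1 mm in x and descend.

Emit:
{"fn": "jog_arm", "kwargs": {
  "commands": [0,0.001,0.01,0,0,0,0,0.001,0.02,0,0,0,0,0.001,0.025,0,0,0,0,0.001,0.025,0,0,0,0,0.001,0.025,0,0,0,0,0.001,0.025,0,0,0]
}}

```text
t: 6.4
eef_pos: [0.5678, -0.1169, 0.0738]
ee_rot: [[-0.085, 0.996, 0.0], [0.996, 0.085, -0.0], [-0.0, 0.0, -1.0]]
wrist_force: [-0.3, -0.6, -0.6]
finger_gap: 0.0126
gripper_force: 25.0
```

Emit:
{"fn": "jog_arm", "kwargs": {
  "commands": [0.0003,0,0.003,0,0,0,0.0003,0,0.006,0,0,0,0.0003,0,0.008,0,0,0,0.0003,0,0.01,0,0,0,0.0003,0,0.01,0,0,0,0.0003,0,0.01,0,0,0]
}}

```text
t: 6.9
eef_pos: [0.5676, -0.1165, 0.0636]
ee_rot: [[-0.085, 0.996, -0.0], [0.996, 0.085, 0.0], [0.0, -0.0, -1.0]]
wrist_force: [0.5, 0.1, -1.2]
finger_gap: 0.0127
gripper_force: 25.0
```

Emit:
{"fn": "jog_arm", "kwargs": {
  "commands": [0,0,0.003,0,0,0,0,0,0.006,0,0,0,0,0,0.009,0,0,0,0,0,0.012,0,0,0,0,0,0.015,0,0,0,0,0,0.0165,0,0,0,0,0,0.0165,0,0,0,0,0,0.0165,0,0,0]
}}

```text
t: 7.57
eef_pos: [0.5677, -0.1166, 0.0472]
ee_rot: [[-0.085, 0.996, 0.0], [0.996, 0.085, -0.0], [-0.0, 0.0, -1.0]]
wrist_force: [0.2, 0.3, -0.4]
finger_gap: 0.0127
gripper_force: 25.0
```

Emit:
{"fn": "jog_arm", "kwargs": {
  "commands": [0,0,0,0,0,0,0,0,0,0,0,0,0,0,0,0,0,0,0,0,-0.01,0,0,0,0,0,-0.035,0,0,0,0,0,-0.07,0,0,0,0,0,-0.083,0,0,0,0,0,-0.083,0,0,0],
  "fingers": -0.3
}}

```text
t: 8.23
eef_pos: [0.5692, -0.1171, 0.1345]
ee_rot: [[-0.085, 0.996, 0.007], [0.996, 0.085, -0.003], [-0.003, 0.006, -1.0]]
wrist_force: [1.0, 0.7, -0.4]
finger_gap: 0.0309
gripper_force: 0.0
```

Emit:
{"fn": "jog_arm", "kwargs": {
  "commands": [-0.026,-0.016,0,0,0,0.6,-0.056,-0.034,0,0,0,1.3,-0.088,-0.0535,0,0,0,2,-0.12,-0.073,0,0,0,2.7,-0.15,-0.091,0,0,0,3.4,-0.168,-0.102,0,0,0,3.8,-0.1759,-0.107,0,0,0,4,-0.1759,-0.107,0,0,0,4,-0.1759,-0.107,0,0,0,4]
}}

```text
t: 8.98
eef_pos: [0.4761, -0.3001, 0.1298]
ee_rot: [[0.26, 0.966, -0.0], [0.966, -0.26, 0.001], [0.001, -0.001, -1.0]]
wrist_force: [-0.2, -0.5, -0.1]
finger_gap: 0.0311
gripper_force: 0.0
```

Run:
```python
from h import *
im,d=avg('side',5)
a=crop(im,262,118,32,44,10);b=crop(im,232,158,54,36,8)
m=np.zeros((600,800,3),np.uint8);m[:440,:320]=a;m[:288,340:772]=b;cv2.imwrite('pics/m6.png',m)
o=manip.get_obs();p=o['eef_pos'];print(p,o['ee_rot'][:,1],o['wrist_force'],proj('side',p-[0,0,.008]),proj('side',[.476,-.301,.056]))
```

```text
[ 0.47647306 -0.29986332  0.13019865] [ 9.65829517e-01 -2.59178195e-01 -8.34644448e-05] [-0.06515635 -0.43788856 -1.33146925] [279.08485431 117.39175758] [278.23136613 138.31384939]
```

View pics/m6.png

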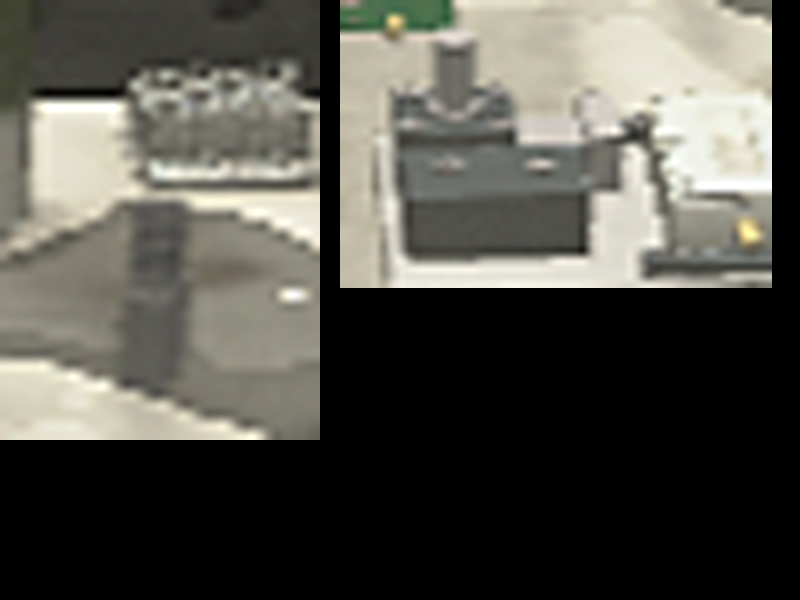

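The pin is seated with its flange on the housing at (455,105). The spacer post is centred at (160,240), which matches my estimate, so I descend on it.

Emit:
{"fn": "jog_arm", "kwargs": {
  "commands": [-0.001,0,0.025,0,0,0,-0.001,0,0.05,0,0,0,-0.001,0,0.07,0,0,0,-0.001,0,0.08,0,0,0,-0.001,0,0.087,0,0,0,-0.001,0,0.087,0,0,0,-0.001,0,0.087,0,0,0,-0.001,0,0.087,0,0,0]
}}

```text
t: 9.9
eef_pos: [0.4762, -0.3022, 0.0444]
ee_rot: [[0.261, 0.965, 0.001], [0.965, -0.261, -0.001], [-0.001, 0.002, -1.0]]
wrist_force: [0.4, 0.3, -0.1]
finger_gap: 0.0307
gripper_force: 0.0
```

Emit:
{"fn": "jog_arm", "kwargs": {
  "commands": [0,0,0,0,0,0,0,0,0,0,0,0,0,0,0,0,0,0,0,0,0,0,0,0,0,0,0,0,0,0],
  "fingers": -1,
  "force": 25
}}

```text
t: 10.32
eef_pos: [0.4759, -0.3021, 0.0438]
ee_rot: [[0.261, 0.965, 0.001], [0.965, -0.261, -0.001], [-0.0, 0.001, -1.0]]
wrist_force: [-0.8, 0.9, 4.6]
finger_gap: 0.0137
gripper_force: 24.5
```

Emit:
{"fn": "jog_arm", "kwargs": {
  "commands": [0,0,-0.015,0,0,0,0,0,-0.04,0,0,0,0,0,-0.076,0,0,0,0.03,-0.003,-0.076,0,0,-0.5,0.065,-0.006,-0.076,0,0,-1.2,0.1,-0.0095,-0.076,0,0,-2,0.14,-0.0132,-0.076,0,0,-2.7,0.175,-0.0165,-0.076,0,0,-3.4,0.205,-0.0194,-0.076,0,0,-4,0.2254,-0.0213,-0.076,0,0,-4,0.2254,-0.0213,-0.076,0,0,-4,0.2254,-0.0213,-0.076,0,0,-4]
}}

```text
t: 11.32
eef_pos: [0.5139, -0.0781, 0.119]
ee_rot: [[-0.087, 0.996, -0.001], [0.996, 0.087, 0.0], [0.0, -0.001, -1.0]]
wrist_force: [-0.4, -0.7, -1.3]
finger_gap: 0.014
gripper_force: 24.5
```

Emit:
{"fn": "jog_arm", "kwargs": {
  "commands": [0,0,0,0,0,0,0,0,0,0,0,0,0,0,0.01,0,0,0,0,0,0.01,0,0,0,0,0,0.01,0,0,0]
}}

```text
t: 11.73
eef_pos: [0.5135, -0.0791, 0.1084]
ee_rot: [[-0.084, 0.996, -0.002], [0.996, 0.084, 0.001], [0.001, -0.002, -1.0]]
wrist_force: [0.2, 0.8, -1.0]
finger_gap: 0.0141
gripper_force: 24.5
```

Run:
```python
from h import *
im,d=avg('side',6)
a=crop(im,238,145,60,48,13);cv2.imwrite('pics/m7.png',a)
o=manip.get_obs();p=o['eef_pos'];print(p,np.degrees(np.arctan2(o['ee_rot'][1,1],o['ee_rot'][0,1])),o['wrist_force'],proj('side',p-[0,0,.0438]))
```

```text
[ 0.51402827 -0.07877778  0.10934867] 4.866703747057082 [-0.07486335  0.04436877 -1.95223279] [267.43123287 167.25340929]
```

View pics/m7.png

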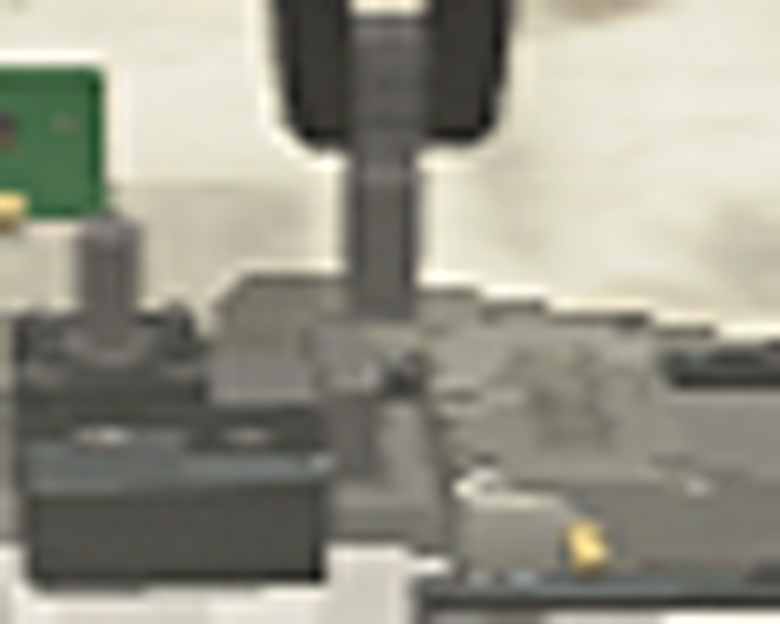

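The spacer spans x 345–417, the stop face is at 328 and the module edge is at about 442, so there is clearance on both sides. I lower it.

Emit:
{"fn": "jog_arm", "kwargs": {
  "commands": [0,0,0.012,0,0,0,0,0,0.026,0,0,0,0,0,0.038,0,0,0,0,0,0.046,0,0,0,0,0,0.051,0,0,0,0,0,0.054,0,0,0,0,0,0.054,0,0,0,0,0,0.054,0,0,0]
}}

```text
t: 12.7
eef_pos: [0.5142, -0.0788, 0.0556]
ee_rot: [[-0.085, 0.996, 0.001], [0.996, 0.085, -0.0], [-0.0, 0.001, -1.0]]
wrist_force: [-0.2, 0.2, -1.3]
finger_gap: 0.014
gripper_force: 24.5
```

Emit:
{"fn": "jog_arm", "kwargs": {
  "commands": [0,0,0.001,0,0,0,0,0,0.002,0,0,0,0,0,0.002,0,0,0,0,0,0.002,0,0,0]
}}

```text
t: 13.03
eef_pos: [0.5144, -0.0789, 0.0538]
ee_rot: [[-0.085, 0.996, 0.001], [0.996, 0.085, -0.0], [-0.001, 0.001, -1.0]]
wrist_force: [0.5, -0.2, 2.8]
finger_gap: 0.014
gripper_force: 24.5
```

Emit:
{"fn": "jog_arm", "kwargs": {
  "commands": [0,0,0,0,0,0,0,0,0,0,0,0,0,0,0,0,0,0,0,0,0,0,0,0],
  "fingers": -0.3
}}

```text
t: 13.37
eef_pos: [0.5139, -0.0787, 0.0531]
ee_rot: [[-0.085, 0.996, -0.0], [0.996, 0.085, 0.0], [0.0, -0.0, -1.0]]
wrist_force: [-0.4, 0.8, 0.4]
finger_gap: 0.0308
gripper_force: 0.0
```

Emit:
{"fn": "jog_arm", "kwargs": {
  "commands": [0,0,-0.01,0,0,0,0,0,-0.03,0,0,0,0,0,-0.06,0,0,0,0,0,-0.08,0,0,0,0,0,-0.08,0,0,0,0,0,-0.08,0,0,0]
}}

```text
t: 13.87
eef_pos: [0.5142, -0.0788, 0.1342]
ee_rot: [[-0.085, 0.996, 0.002], [0.996, 0.085, -0.001], [-0.001, 0.002, -1.0]]
wrist_force: [0.3, -0.3, -0.8]
finger_gap: 0.0308
gripper_force: 0.0
```

Emit:
{"fn": "jog_arm", "kwargs": {
  "commands": [-0.005,-0.03,0,0,0,-1.4,-0.0105,-0.06,0,0,0,-2.8,-0.0161,-0.0899,0,0,0,-4.2,-0.0161,-0.0899,0,0,0,-5.6,-0.0161,-0.0899,0,0,0,-7,-0.0161,-0.0899,0,0,0,-8.4,-0.0161,-0.0899,0,0,0,-9.8,-0.0161,-0.0899,0,0,0,-11.2,-0.0161,-0.0899,0,0,0,-12,-0.0161,-0.0899,0,0,0,-12,-0.0161,-0.0899,0,0,0,-12,-0.0161,-0.0899,0,0,0,-12],
  "fingers": -1,
  "force": 20
}}

```text
t: 14.87
eef_pos: [0.4255, -0.1022, 0.1327]
ee_rot: [[-0.904, 0.427, -0.001], [0.427, 0.904, 0.001], [0.001, 0.0, -1.0]]
wrist_force: [0.2, 0.6, -0.5]
finger_gap: 0.0004
gripper_force: 0.0
```

Emit:
{"fn": "jog_arm", "kwargs": {
  "commands": [0,0,0,0,0,-1.4,0,0,0.01,0,0,-2.8,0,0,0.03,0,0,-4.2,0,0,0.05,0,0,-5.6,0,0,0.06,0,0,-6,0,0,0.06,0,0,-6,0,0,0.06,0,0,-6,0,0,0.06,0,0,-6]
}}

```text
t: 15.53
eef_pos: [0.4261, -0.1026, 0.0738]
ee_rot: [[-0.997, -0.083, 0.001], [-0.083, 0.997, -0.0], [-0.001, -0.001, -1.0]]
wrist_force: [0.1, 0.7, 0.3]
finger_gap: 0.0005
gripper_force: 0.0
```

Run:
```python
from h import *
im,d=avg('side',4)
a=crop(im,238,140,70,54,11);cv2.imwrite('pics/m8.png',a)
o=manip.get_obs();p=o['eef_pos'];print(p,np.degrees(np.arctan2(o['ee_rot'][1,1],o['ee_rot'][0,1])),o['ee_rot'],o['wrist_force'],o['finger_gap'],o['joint_positions'])
```

```text
[ 0.42602845 -0.10254023  0.07380603] 94.82316275586994 [[-9.96458387e-01 -8.40806648e-02  1.06036725e-03]
 [-8.40813375e-02  9.96458710e-01 -6.06605639e-04]
 [-1.00560837e-03 -6.93614373e-04 -9.99999254e-01]] [-0.22582389 -0.05822226  0.4471797 ] 0.0005941357024443321 [-2.89235883e+01  2.08291846e+01  1.11785823e+02 -1.41093876e-03
  4.73150063e+01 -1.23745815e+02]
```

View pics/m8.png

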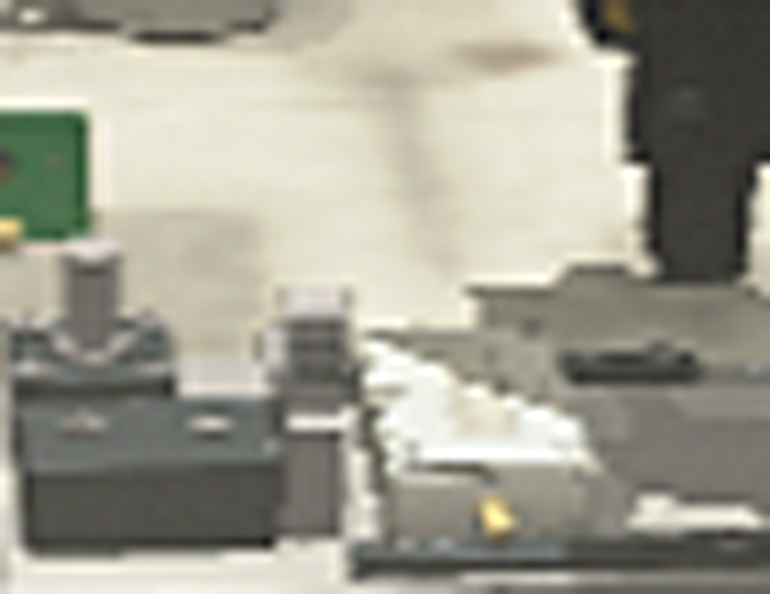

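The spacer stands upright at (320,430) between the stop and the module. The closed fingers at (700,250) are behind the module. I lower them, then push along tool -x, which points away from the robot along the jig.

Emit:
{"fn": "jog_arm", "kwargs": {
  "commands": [0,0,0.02,0,0,0,0,0,0.04,0,0,0,0,0,0.05,0,0,0,0,0,0.053,0,0,0,0,0,0.053,0,0,0,0,0,0.053,0,0,0,0,0,0.053,0,0,0]
}}

```text
t: 16.32
eef_pos: [0.4262, -0.1026, 0.021]
ee_rot: [[-0.996, -0.085, 0.001], [-0.085, 0.996, -0.001], [-0.001, -0.001, -1.0]]
wrist_force: [-0.0, -0.2, 0.1]
finger_gap: 0.0004
gripper_force: 0.0
```

Emit:
{"fn": "jog_arm", "kwargs": {
  "commands": [-0.003,0,0,0,0,0,-0.006,0,0,0,0,0,-0.009,0,0,0,0,0,-0.012,0,0,0,0,0,-0.015,0,0,0,0,0,-0.018,0,0,0,0,0,-0.02,0,0,0,0,0,-0.02,0,0,0,0,0,-0.02,0,0,0,0,0]
}}

```text
t: 17.07
eef_pos: [0.4459, -0.1007, 0.0202]
ee_rot: [[-0.996, -0.085, 0.0], [-0.085, 0.996, -0.0], [-0.0, -0.0, -1.0]]
wrist_force: [0.2, -0.7, 0.7]
finger_gap: 0.0001
gripper_force: 0.0
```

Emit:
{"fn": "jog_arm", "kwargs": {
  "commands": [-0.001,0,0,0,0,0,-0.002,0,0,0,0,0,-0.003,0,0,0,0,0,-0.004,0,0,0,0,0,-0.005,0,0,0,0,0,-0.006,0,0,0,0,0,-0.006,0,0,0,0,0,-0.006,0,0,0,0,0]
}}

```text
t: 17.73
eef_pos: [0.4517, -0.1002, 0.0202]
ee_rot: [[-0.996, -0.085, 0.0], [-0.085, 0.996, 0.0], [-0.0, -0.0, -1.0]]
wrist_force: [-1.4, -0.3, 0.5]
finger_gap: 0.0003
gripper_force: 0.6
```

Emit:
{"fn": "jog_arm", "kwargs": {
  "commands": [-0.0005,0,0,0,0,0,-0.001,0,0,0,0,0,-0.0015,0,0,0,0,0,-0.0015,0,0,0,0,0,-0.0015,0,0,0,0,0]
}}

```text
t: 18.15
eef_pos: [0.4525, -0.0999, 0.0202]
ee_rot: [[-0.996, -0.085, -0.002], [-0.085, 0.996, 0.0], [0.002, 0.001, -1.0]]
wrist_force: [-6.5, -0.2, 4.4]
finger_gap: 0.0004
gripper_force: 3.3
```

Emit:
{"fn": "jog_arm", "kwargs": {
  "commands": [-0.0004,0,0,0,0,0,-0.0008,0,0,0,0,0,-0.001,0,0,0,0,0,-0.001,0,0,0,0,0,-0.001,0,0,0,0,0]
}}

```text
t: 18.57
eef_pos: [0.4529, -0.0999, 0.0202]
ee_rot: [[-0.996, -0.085, -0.003], [-0.085, 0.996, 0.001], [0.003, 0.001, -1.0]]
wrist_force: [-10.6, -2.9, 6.1]
finger_gap: 0.0002
gripper_force: 5.5
```

Run:
```python
from h import *
im,d=avg('side',5);it,_=avg('top',4)
a=crop(im,238,150,60,44,8);b=crop(it,262,176,50,60,6)
m=np.zeros((600,800,3),np.uint8);m[:352,:480]=a;m[:360,490:790]=b;cv2.imwrite('pics/m9.png',m)
o=manip.get_obs();p=o['eef_pos'];print(p,o['wrist_force'],o['wrist_torque'],o['t'])
```

```text
[ 0.45289222 -0.09984828  0.02017233] [-10.26657393  -2.43769951   7.27533215] [-0.33802633  1.58178518 -0.04130917] 19.0167
```

View pics/m9.png

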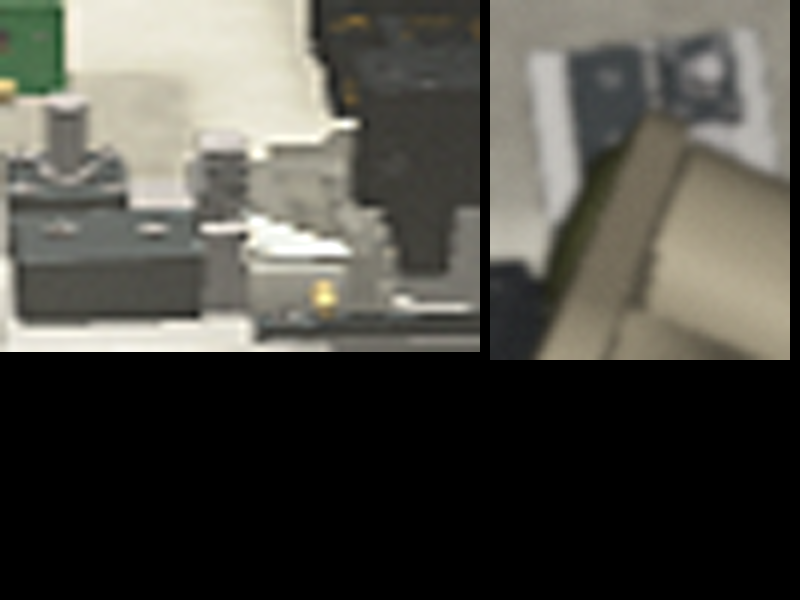

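The module is against the spacer at (250,270) and the spacer is against the stop at (203,270), with about 10 N of push. I add a slight lead on the nose side and a bit more push for margin.

Emit:
{"fn": "jog_arm", "kwargs": {
  "commands": [-0.0002,0,-0.0003,0,0,-0.05,-0.0005,0,-0.0003,0,0,-0.1,-0.0005,0,-0.0003,0,0,-0.1,-0.0005,0,-0.0003,0,0,-0.1,-0.0005,0,-0.0003,0,0,-0.1,-0.0005,0,-0.0003,0,0,-0.1,-0.0005,0,-0.0003,0,0,-0.1,-0.0005,0,-0.0003,0,0,-0.1]
}}

```text
t: 19.68
eef_pos: [0.4529, -0.0999, 0.0202]
ee_rot: [[-0.996, -0.094, -0.004], [-0.094, 0.996, 0.001], [0.004, 0.001, -1.0]]
wrist_force: [-12.1, -4.2, 4.5]
finger_gap: 0.0003
gripper_force: 6.4
```

Run:
```python
from h import *
o=manip.get_obs();p=o['eef_pos'];print(p,np.degrees(np.arctan2(o['ee_rot'][1,1],o['ee_rot'][0,1])),o['wrist_force'],o['wrist_torque'],o['t'])
im,d=avg('side',8);c=C['side']
vv,uu=np.mgrid[0:384,0:512];P=((np.stack([uu*d,vv*d,d],-1)@np.linalg.inv(c['mtx']).T)-c['t'])@c['R']
# jig coords, side bias removed
q=P[...,:2]-[.4812+.0017,-.1028+.0015];a=np.radians(4.9);X=q[...,0]*np.cos(a)+q[...,1]*np.sin(a);Y=-q[...,0]*np.sin(a)+q[...,1]*np.cos(a);Z=P[...,2]
m=(Z>.026)&(Z<.038)&(X>-25)&(abs(Y)<.04)
for y0 in np.arange(-.036,.04,.006):
    s=X[m&(abs(Y-y0)<.003)&(X<.12)&(X>-.04)];s=np.sort(s);g=np.diff(s) if len(s)>1 else [0]
    print((y0*1000).round(),'n',len(s),'x',(s*1000).round().astype(int).tolist())
```

```text
[ 0.45291278 -0.09990878  0.02017744] 95.37498327600221 [-12.12974402  -4.234882     4.49441806] [-0.70193828  1.85234769 -0.16855595] 19.6833
-36.0 n 6 x [43, 70, 76, 94, 103, 105]
-30.0 n 34 x [-10, -8, -5, -2, 0, 3, 6, 9, 11, 14, 17, 19, 22, 44, 44, 52, 52, 55, 60, 63, 68, 68, 71, 71, 73, 73, 76, 95, 97, 97, 100, 100, 103, 105]
-24.0 n 30 x [-9, -7, -4, -1, 1, 4, 7, 9, 12, 15, 18, 20, 23, 41, 47, 49, 55, 57, 58, 61, 63, 69, 71, 74, 76, 95, 98, 100, 103, 106]
-18.0 n 40 x [-9, -6, -3, -1, 2, 5, 8, 10, 13, 16, 16, 18, 21, 23, 27, 45, 47, 50, 50, 53, 53, 56, 58, 61, 64, 66, 74, 77, 80, 80, 93, 93, 95, 98, 101, 103, 106, 106, 106, 106]
-12.0 n 30 x [-8, -5, -2, 0, 3, 6, 8, 11, 14, 19, 21, 24, 48, 69, 72, 75, 77, 80, 82, 83, 85, 85, 88, 88, 90, 90, 93, 96, 99, 104]
-6.0 n 52 x [-18, -7, -4, -2, 1, 4, 6, 9, 12, 14, 17, 19, 22, 25, 67, 67, 67, 70, 70, 70, 72, 72, 73, 75, 75, 78, 78, 80, 80, 83, 83, 86, 86, 88, 88, 91, 91, 93, 93, 96, 96, 96, 99, 99, 99, 101, 101, 101, 101, 104, 104, 104]
-0.0 n 17 x [-6, -4, -1, 2, 4, 7, 10, 12, 15, 17, 18, 20, 21, 23, 26, 26, 28]
6.0 n 37 x [-16, -13, -
[... 1061 characters left out ...]
5, 57, 60, 62, 63, 65, 67, 70, 72, 75, 75, 78, 80, 80, 83, 83, 85, 88, 93, 93, 95, 96, 98, 103, 106, 106, 106]
36.0 n 144 x [-14, -14, -12, -12, -11, -9, -9, -9, -6, -6, -4, -4, -4, -4, -1, -1, 1, 1, 2, 4, 4, 4, 6, 7, 7, 9, 9, 9, 12, 12, 12, 14, 14, 14, 17, 17, 17, 19, 19, 20, 22, 22, 22, 24, 24, 25, 27, 27, 27, 27, 30, 30, 30, 32, 34, 35, 37, 37, 39, 42, 45, 47, 47, 48, 48, 50, 50, 50, 50, 52, 52, 53, 53, 55, 55, 55, 55, 58, 58, 58, 58, 60, 60, 60, 60, 63, 63, 63, 65, 65, 65, 66, 68, 68, 68, 68, 70, 70, 70, 71, 73, 73, 73, 73, 76, 76, 76, 78, 78, 78, 78, 81, 81, 81, 83, 83, 83, 86, 86, 86, 88, 88, 88, 88, 91, 91, 91, 91, 93, 93, 93, 96, 96, 96, 98, 98, 98, 101, 101, 101, 101, 103, 103, 103]
```

Emit:
{"fn": "jog_arm", "kwargs": {
  "commands": [0,0,0,0,0,0.05,0,0,0,0,0,0.05,0,0,0,0,0,0.05,0,0,0,0,0,0.05,0,0,0,0,0,0.05,0,0,0,0,0,0.05]
}}

```text
t: 20.58
eef_pos: [0.4529, -0.0999, 0.0202]
ee_rot: [[-0.996, -0.089, -0.004], [-0.089, 0.996, 0.001], [0.004, 0.001, -1.0]]
wrist_force: [-12.5, -4.1, 5.1]
finger_gap: 0.0003
gripper_force: 6.3
```

Run:
```python
from h import *
im,d=manip.get_image('side')
o=manip.get_obs();f,t=o['wrist_force'],o['wrist_torque'];print(o['eef_pos'],f,t,o['t'],'y_rel',(t[2]-.011*f[1])/-f[0])
```

```text
[ 0.4529496  -0.09985055  0.02019631] [-12.27231221  -4.70388971   3.50692418] [-0.66101542  1.78236683 -0.06817568] 20.6333 y_rel -0.0013390215843929725
```

Emit:
{"fn": "jog_arm", "kwargs": {
  "commands": [0,0,0,0,0,-0.03,0,0,0,0,0,-0.03,0,0,0,0,0,-0.03,0,0,0,0,0,-0.03,0,0,0,0,0,-0.03,0,0,0,0,0,-0.03]
}}

```text
t: 21.13
eef_pos: [0.4529, -0.0999, 0.0202]
ee_rot: [[-0.996, -0.092, -0.004], [-0.092, 0.996, 0.001], [0.004, 0.001, -1.0]]
wrist_force: [-12.6, -4.1, 3.7]
finger_gap: 0.0004
gripper_force: 6.4
```

Run:
```python
from h import *
o=manip.get_obs();f,t=o['wrist_force'],o['wrist_torque'];y=(t[2]-.011*f[1])/-f[0];print(o['eef_pos'],f,t,o['t'],'y_rel',y)
if -.009<y<-.002 and f[0]<-8: print(manip.close_job())
```

```text
[ 0.45294125 -0.09989002  0.02019679] [-12.60039572  -4.05145412   3.67333404] [-0.68734674  1.85690789 -0.17913518] 21.1333 y_rel -0.010679758972636713
```

Run:
```python
from h import *
L=[]
for _ in range(10):
    manip.get_image('side');o=manip.get_obs();L.append(np.r_[o['wrist_force'],o['wrist_torque']])
L=np.array(L);m=L.mean(0);y=(m[5]-.011*m[1])/-m[0];print(m.round(3),L.std(0).round(3),o['t'],'y_rel',y)
if -.009<y<-.002 and m[0]<-8: print(manip.close_job())
```

```text
[-12.106  -4.431   4.741  -0.682   1.856  -0.149] [0.622 0.337 0.503 0.031 0.023 0.023] 21.6333 y_rel -0.00827020636081809
the job is handed in; nothing more can be done
None
```

I handed the job in at about 21.6 s, well inside the 64 s limit; I have not seen a verdict. The pin is home in the sliding stop, the spacer stands in the wide gap, and the fingers hold the module against the spacer with about 12 N. Contact with the nose was hidden from the cameras, so I inferred it from the wrist force and torque.

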